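Tighten a clock's back ring with the pin spanner

TASK

Take the red-handled pin spanner from its wooden rest, feel both of its prongs into the two holes of the steel lock ring on the back of the brass clock, and turn the ring clockwise with it until it comes up against its stop. Only the spanner may touch the clock. Work gently: press and turn only as hard as a light hand would, and never force the ring. Then put the spanner back upright in its rest, let go, and leave the other things on the bench alone.

Things in the scene. Friction and masses are not known exactly. Their poses are not given: they have to be found in the camera images.
- clock: brass clock, 112 mm across, lying face down on a square black holder (130 x 130 x 10 mm) fixed to the bench. Origin: centre of the holder's underside, on the bench; z up; x and y along the holder's sides. A flat steel lock ring (74 mm outer, 38 mm inner diameter, 8 mm thick, top face 58 mm above the origin) lies on its back around the z axis
- ring_top (a point): on the clock's axis, level with the lock ring's top face. Two round holes, 7 mm wide and 8 mm deep, go through the ring across from each other, 28 mm from the axis. Their angle is not measured exactly: seen from above, the line through them is the clock's x axis turned clockwise by the reading of lock_ring, give or take 0.3 rad (it differs from clock to clock)
- lock_ring (a joint): turn of the lock ring in rad; grows as it is tightened (clockwise seen from above); starts between 0.3 and 0.65; hard stop at 1.2. It takes about 0.25 Nm to turn (0.8 Nm against the stop is too much); rubbing the prongs on the ring with some 5 N does not turn it
- spanner: pin spanner standing upright in its rest, 120 to 200 g. Origin: midway between the prong tips; z up along the handle; x along the line through the prongs. Steel crossbar from z = 7 to 19 mm (72 mm along x, 14 mm along y). Red handle from z = 19 to 79 mm, 26 mm along x, 16 mm along y, flat sides: grip it across y. Alike after half a turn
- prong_a (a point): tip of the spanner's prong at x = +28 mm; each prong is 5 mm thick, 7 mm long, with a round end
- prong_b (a point): tip of the prong at x = -28 mm of the spanner
- rest: wooden spanner rest fixed to the bench; origin: centre of its underside. Foot 90 x 70 x 8 mm; on it a block 40 mm (x) by 30 mm (y), top 30 mm above the bench, with two 8 mm high cheeks along x, 20 mm apart. The spanner's crossbar lies on the block along x between the cheeks, prongs hanging free beyond the block's ends, spanner origin 23 mm above the rest's
- cup: bystander: red plastic cup, 68 mm across, 60 mm high; origin at the centre of its underside
- watch: bystander: steel wristwatch lying flat, about 42 by 135 mm, 12 mm high; origin at the centre of its underside
- brush: bystander: wooden bench brush lying flat, about 200 by 30 mm, 14 mm high; origin under it near the middle
- dish: bystander: green glass dish, 80 mm across, 22 mm high; origin at the centre of its underside
Things that resemble listed ones, but are neither listed nor needed, are in the scene too. There is more than one size of the clock; the job needs the smaller.

How it is judged:
By the outcome, as a careful person would: the job done as asked, in the order asked, and still so for the second after the job is handed in, with the robot touching nothing.
It also fails if it takes over 67 s, if anything falls off the work surface, if the arm or the gripper's body presses on something with over 40 N, if the wrist force passes 120 N, or if a joint passes its speed limit or range.

ROBOT

A 7-joint arm with a two-finger parallel gripper is mounted at the origin on the work surface. World frame = base frame: x ahead of the robot, y to its left, z up, the work surface at z = 0. Lengths are in m, angles in rad, forces in N, time in s.
With the tool pointing down it reaches from about 0.425 to 0.925 m from the base axis. Payload 6.8 kg.
Tool frame: the origin (TCP) lies on the front face of the gripper's body, between the roots of the fingers; the fingertips stand 73 mm ahead of it and the grasp point (between the pads) lies 54 mm ahead of it (env.nose_length is the distance from the TCP to the fingertips, in m); z points along the fingers, y is the line along which they close (so a half turn about z gives the same grasp; the last joint's range is limited). The gripper opens to 85 mm and grips with 20 to 120 N. Pads are 22 mm wide; open, the fingers measure 114 mm over their backs; the gripper's body (76 mm by 85 mm) begins 54 mm behind the grasp point. The pads swing forward as they close: fully open they stand 13 mm farther back than shut.
Start: joints at [-0.108, 0.477, 0.022, 1.555, -0.011, 1.109, -0.083], TCP at [0.675, 0, 0.304] pointing down, gripper open.
Joint ranges: [-2.96, 2.96], [-0.34, 2.1], [-1.41, 1.46], [0.24, 2.44], [-1.37, 4.51], [0.17, 1.92], [-2.96, 2.96]. Speed limits (rad/s): [2.39, 2.39, 3.14, 3.14, 3.14, 3.14, 3.14].

INTERFACE

Orientations are given as a unit quaternion [w, x, y, z].
In Python, from cell import env, kin, camera, calibration, job gives the robot as it stands. The module is installed in compiled form; this text tells all that it offers. Calls block until the motion is done:
- env.reach(position, orientation): joint-space move of the TCP to a pose.
- env.movel(position, velocity=0.15, rot=None, stop_force=None): straight line of the TCP; rot=None keeps the orientation; velocity is the mean speed in m/s. With stop_force (N) it stops when the force on the tool has changed by that much, and returns True; else False.
- env.goto_joints(angles): joint-space move.
- env.grip(opening, f_grip=None): finger opening in m; f_grip is the grip in N (None keeps the last); returns when the fingers have stopped.
- env.dwell(seconds).
- kin.inverse_kinematics(position, orientation): joint angles nearest the present ones, or None.
- env.get_state(): the state.
- camera(name): name is "scene" or "side" or "wrist"; returns (picture, depth): 384x512x3 uint8, blue, green, red; 384x512 float32, m along the optical axis (not along the pixel's ray), 0 where there is no reading.
- calibration(name): a dict with "fx", "fy", "cx", "cy" (pixels), "k1" (the pictures are not rectified: a ray, as slopes to the right and down, at radius r is drawn at 1 + k1 r^2 times it, then the intrinsics apply), "rvec" (rotation vector, rad) and "tvec" (3), from world to camera coordinates, as OpenCV has them. Camera axes: x right, y down, z forward; pixel columns grow to the right and rows downward; lengths in m; the calibration is good to about 2 mm. A picture is of the moment at which its call begins: read the wrist's pose just before it. calibration takes no time and is no camera call; for the wrist camera it gives the pose at the moment of the call.
A pose or a line that the arm cannot do raises env.PlanningError and nothing moves.
- job.job_done(): hands the job in; it is judged then, once.
The state is a dict: "time": time; "qpos": joint angles; "joint_velocities": joint speeds; "joint_torque": joint torques, N m; "tcp_pos": TCP position; "orientation": TCP orientation; "force": force on the tool from outside, world axes, zero at the start; "torque": the same for the moment, N m; "opening": finger opening in m; "gripper_force": force on a finger pad.
Only numpy, scipy, OpenCV 4.12 (cv2) and the standard library are available. Lean on these libraries where they do the work, as an engineer would, in place of code of your own. Each camera call takes 0.05 s, during which the arm holds its last target. There are 200 camera calls.

## Working session

There is one attempt and no reset: what is moved stays moved. The work goes in short steps, each a Python script; the robot and the scene stay as the last script left them, time stands still between calls to the robot, and variables do not carry over. Pictures are saved under pics/ and viewed, at most 10 in all, crops included, and the job is handed in when it is done.

```bash
mkdir -p pics; ls; cat > h.py <<'E'
import numpy as np, cv2
from cell import env, kin, camera, calibration, job
from scipy.spatial.transform import Rotation as R
def cloud(name):
    c=calibration(name); im,d=camera(name)
    u,v=np.meshgrid(np.arange(512),np.arange(384))
    K=np.array([[c['fx'],0,c['cx']],[0,c['fy'],c['cy']],[0,0,1.]])
    p=cv2.undistortPoints(np.stack([u,v],-1).reshape(-1,1,2).astype(np.float64),K,np.array([c['k1'],0,0,0.])).reshape(384,512,2)
    P=np.dstack([p*d[...,None],d])
    Rm=cv2.Rodrigues(np.array(c['rvec'],float))[0]
    W=(P-np.array(c['tvec']).reshape(3))@Rm
    W[d<=0]=np.nan
    return im,W
def quat(yaw):  # tool down, tool x at angle yaw in world
    q=(R.from_euler('z',yaw)*R.from_euler('x',np.pi)).as_quat(); return [q[3],q[0],q[1],q[2]]
E
python3 - <<'E'
from h import *
print(env.get_state()['orientation'],env.get_state()['time'])
for n in ('scene','side'):
    im,W=cloud(n); cv2.imwrite(f'pics/{n}.png',im); np.savez(f'{n}.npz',im=im,W=W)
    c=calibration(n);print(n,c)
a=np.vstack([cv2.imread('pics/scene.png')])
E
```

```text
pics
[-6.13318443e-04  7.07108450e-01  7.07104479e-01 -7.20643723e-04] 0.0
scene {'fx': 366.7408208873476, 'fy': 366.7408208873476, 'cx': 258.17241846923616, 'cy': 192.9458977522901, 'k1': -0.043434215517690146, 'rvec': array([ 1.93648073,  1.21310239, -0.58958477]), 'tvec': array([-0.27163986, -0.24308766,  1.41763694])}
side {'fx': 351.24371315108505, 'fy': 351.24371315108505, 'cx': 254.79028795119282, 'cy': 197.87195417435072, 'k1': -0.00566249828015148, 'rvec': array([ 0.8749199 , -2.49327799,  1.13709785]), 'tvec': array([0.45291721, 0.25937432, 0.7060935 ])}
```

View pics/scene.png

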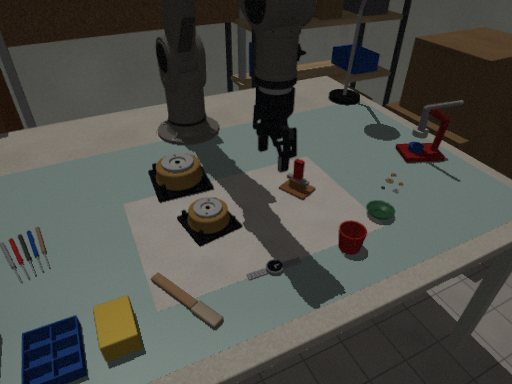

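View pics/side.png

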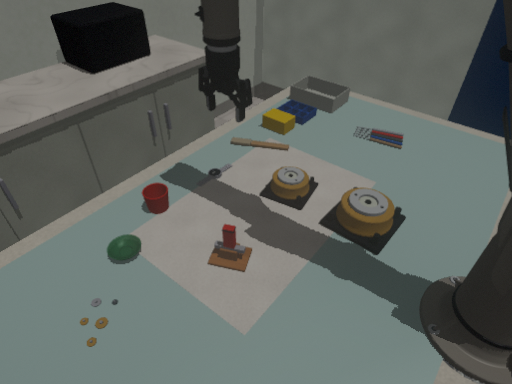

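Scene view: there are two clocks, at (180,172) and at (208,215). The one at (208,215), side view (290,182), is clearly the smaller, so it fits. The red-handled spanner in its rest is at scene (297,175), side (229,240). The red stand at (420,150) is a different device. I'll measure both and confirm the sizes.

```bash
python3 - <<'E'
from h import *
for n,boxes in (('scene',dict(clk=(175,185,245,245),big=(140,145,220,200),sp=(275,155,320,200))),('side',dict(clk=(258,155,322,210),big=(320,180,410,245),sp=(205,220,258,272)))):
    f=np.load(n+'.npz');W=f['W'];im=f['im'].astype(int)
    for k,(a,b,c,d) in boxes.items():
        w=W[b:d,a:c].reshape(-1,3);p=im[b:d,a:c].reshape(-1,3)
        z=w[:,2]
        if k!='sp':
            for lo,hi in ((.0535,.0625),(.063,.09)):
                m=(z>lo)&(z<hi); q=w[m]
                if len(q)>5: print(n,k,lo,m.sum(),np.nanmedian(q,0).round(4),q.min(0).round(4),q.max(0).round(4))
            dark=(p.max(1)<60)&(z<.02)&(z>.004)
            q=w[dark]
            if len(q)>20:
                r=cv2.minAreaRect((q[:,:2]*1000).astype(np.float32)); print(' holder',dark.sum(),r, q[:,2].mean())
        else:
            red=(p[:,2]>110)&(p[:,1]<70)&(p[:,0]<80)&(z>.035); q=w[red]
            print(n,'red',red.sum(),np.median(q,0),np.percentile(q,3,axis=0),np.percentile(q,97,axis=0),'rect',cv2.minAreaRect((q[:,:2]*1000).astype(np.float32)))
            q=w[(z>.005)&(z<.012)]; print(' foot',len(q),cv2.minAreaRect((q[:,:2]*1000).astype(np.float32)))
            q=w[(z>.025)&(z<.045)]; print(' bar',len(q),cv2.minAreaRect((q[:,:2]*1000).astype(np.float32)))
s=cv2.imread('pics/scene.png')[140:255,135:330]; t=cv2.imread('pics/side.png')[150:275,195:410]
s=cv2.resize(s,(600,354),interpolation=3);t=cv2.resize(t,(600,349)[:2],interpolation=3)
cv2.imwrite('pics/crop.png',cv2.resize(np.vstack([s,t]),(500,586)))
E
```

```text
scene clk 0.0535 471 [ 0.5445 -0.113   0.0591] [ 0.4961 -0.1628  0.0536] [ 0.5818 -0.0654  0.0622]
 holder 860 ((508.1138916015625, -95.92289733886719), (203.01806640625, 250.0333251953125), 70.66454315185547) 0.011837582194323825
scene big 0.0535 155 [ 0.3796 -0.1243  0.0592] [ 0.2622 -0.1941  0.0535] [ 0.5271 -0.0705  0.0624]
scene big 0.063 790 [ 0.3342 -0.1302  0.0702] [ 0.2576 -0.1934  0.063 ] [ 0.3856 -0.0606  0.0788]
 holder 687 ((282.2132568359375, -79.76536560058594), (259.3115539550781, 250.56643676757812), 88.07135009765625) 0.012797193394307823
scene red 11 [0.51534136 0.18141502 0.1047727 ] [0.50359659 0.1739669  0.10384284] [0.52122595 0.18743334 0.10579201] rect ((513.4895629882812, 180.03736877441406), (19.378921508789062, 10.852790832519531), 19.82832908630371)
 foot 338 ((451.9031982421875, 220.88804626464844), (142.9759063720703, 250.65704345703125), 60.264713287353516)
 bar 153 ((513.4407958984375, 179.12118530273438), (72.10859680175781, 31.423389434814453), 36.66742706298828)
side clk 0.0535 348 [ 0.5405 -0.1122  0.0578] [ 0.5045 -0.151   0.0535] [ 0.579  -0.076
[... 222 characters left out ...]
799 -0.0602  0.0625]
side big 0.063 1404 [ 0.3143 -0.1169  0.0704] [ 0.253  -0.1915  0.063 ] [ 0.3829 -0.0619  0.0784]
 holder 819 ((316.3143615722656, -125.03286743164062), (163.67308044433594, 163.05409240722656), 88.04689025878906) 0.012930553770364072
side red 48 [0.50857848 0.18159633 0.10213662] [0.49813738 0.17288704 0.10066383] [0.51923863 0.18861043 0.10375941] rect ((509.4558410644531, 180.6804656982422), (23.34247589111328, 12.750505447387695), 25.334972381591797)
 foot 533 ((526.022705078125, 146.545166015625), (90.07567596435547, 146.14154052734375), 23.94219207763672)
 bar 275 ((510.47064208984375, 181.6199188232422), (72.03672790527344, 30.210346221923828), 26.043119430541992)
```

View pics/crop.png

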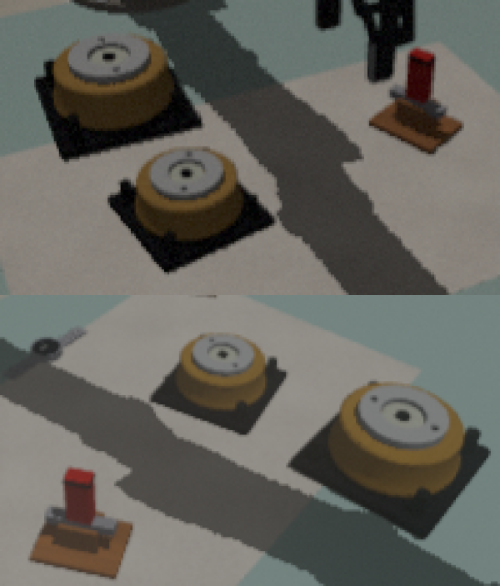

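Sizes confirm it: the holder at (0.541, -0.111) measures about 127 mm with ring top at 58 mm, so that's the small clock. The other holder is 163 mm, ring top about 70 mm. The spanner is at (0.511, 0.181), bar at about 26°. Now closer wrist looks.

```bash
python3 - <<'E'
from h import *
s=env.get_state()
c=calibration('wrist');Rm=cv2.Rodrigues(c['rvec'])[0];cp=-Rm.T@c['tvec']
print('cam offset in world',cp-s['tcp_pos'],'axis',Rm[2],c['fx'])
off=cp-s['tcp_pos']; ax=Rm[2]
def look(t,h,name):
    # camera-aimed point at t with TCP height h, yaw 90
    zc=h+off[2]; cx=np.array(t[:2])-ax[:2]/-ax[2]*(zc-t[2])
    env.reach([*(cx-off[:2]),h],quat(np.pi/2)); env.dwell(.15)
    im,W=cloud('wrist'); cv2.imwrite(f'pics/{name}.png',im); np.savez(name+'.npz',im=im,W=W)
    print(name,env.get_state()['tcp_pos'],env.get_state()['time'],env.get_state()['qpos'][6])
try: look([.541,-.111,.058],.26,'wclk')
except env.PlanningError as e: print('E',e)
try: look([.511,.181,.07],.29,'wsp')
except env.PlanningError as e: print('E',e)
a=[cv2.imread(f'pics/{n}.png') for n in('wclk','wsp')]
cv2.imwrite('pics/w2.png',cv2.resize(np.hstack(a),(800,300),interpolation=cv2.INTER_AREA))
E
```

```text
cam offset in world [5.73174503e-05 8.42041058e-02 6.97614268e-02] axis [-0.00139391 -0.32449658 -0.94588584] 281.14055915579905
wclk [ 0.54253932 -0.10094495  0.26027362] 1.0333 0.08629585628322395
wsp [0.51188601 0.19464505 0.28984072] 2.3833 -0.5072614337416266
```

View pics/w2.png

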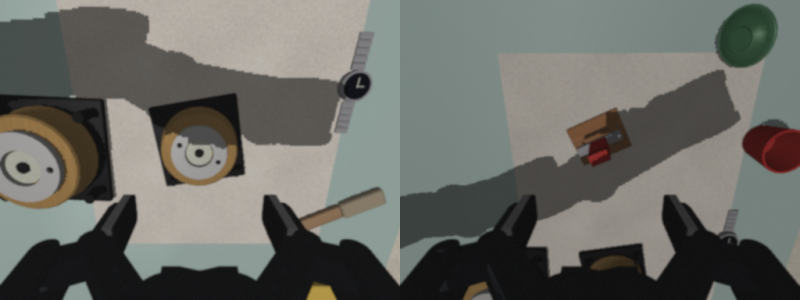

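The wrist views show the small clock with its ring at (199,153) and holes near (180,146) and (219,161), and the spanner near (598,148) on the right. I'll refine both from the saved data.

```bash
python3 - <<'E'
from h import *
from scipy.optimize import least_squares
f=np.load('wclk.npz');W=f['W'];im=f['im'];g=im.max(2).astype(int)
sat=im.max(2).astype(int)-im.min(2)
m=(np.hypot(W[...,0]-.541,W[...,1]+.111)<.06)&(W[...,2]>.05)&(W[...,2]<.066)&(sat<40)
print('ring z',np.median(W[m][:,2]),m.sum())
# holder
hm=(np.abs(W[...,0]-.541)<.09)&(np.abs(W[...,1]+.111)<.09)&(W[...,2]>.004)&(W[...,2]<.02)&(g<60)
print('holder',hm.sum(),cv2.minAreaRect((W[hm][:,:2]*1000).astype(np.float32)),W[hm][:,2].mean())
# rectified top view on plane z=ring top by projecting
c=calibration('wrist')
f2=m; 
# outer circle via hull of ring pixels
q=W[m][:,:2]; h=cv2.convexHull((q*1000).astype(np.float32))
(cx,cy),r=cv2.minEnclosingCircle(h); print('hull circ',cx,cy,r)
r0=least_squares(lambda p:np.hypot(h[:,0,0]-p[0],h[:,0,1]-p[1])-p[2],[cx,cy,r],loss='soft_l1');print('fit',r0.x)
from scipy.interpolate import griddata
sel=(np.hypot(W[...,0]-.541,W[...,1]+.111)<.07)&(W[...,2]>.045)
N=np.linspace(-50,50,400);X,Y=np.meshgrid(N,N)
C=r0.x[:2]
G=griddata(W[sel][:,:2]*1000,g[sel].astype(float),(C[0]+X,C[1]+Y))
# hole search: dark blobs r 22..34
rr=np.hypot(X,Y); blur=cv2.blur(np.nan_to_num(G,nan=255).astype(np.float32),(20,20))
for half in (0,1):
    pass
th=np.arange(0,360,3); 
pr=[(t,cv2.remap(blur,np.float32([[ (28*np.cos(np.radians(t))+50)*4]]),np.float32([[(28*np.sin(np.radians(t))+50)*4]]),1)[0,0]) for t in th]
print([(int(t),int(v)) for t,v in pr])
cv2.imwrite('pics/rect.png',np.nan_to_num(G).clip(0,255).astype(np.uint8)[::-1])
# spanner
f=np.load('wsp.npz');W=f['W'];im=f['im'].astype(int)
near=np.hypot(W[...,0]-.511,W[...,1]-.181)<.07
red=near&(im[...,2]>2.2*im[...,1])&(im[...,2]>60)
t=red&(W[...,2]>.095);print('handle top',t.sum(),cv2.minAreaRect((W[t][:,:2]*1000).astype(np.float32)),np.median(W[t][:,2]))
b=near&(W[...,2]>.03)&(W[...,2]<.055)&(im.max(2)-im.min(2)<45);print('bar',b.sum(),cv2.minAreaRect((W[b][:,:2]*1000).astype(np.float32)),np.median(W[b][:,2]))
E
```

```text
ring z 0.057276450167263356 4444
holder 2885 ((542.3927001953125, -112.2816162109375), (128.51519775390625, 127.0188217163086), 9.387025833129883) 0.010006237377487499
hull circ 542.3924560546875 -113.03180694580078 50.449729919433594
fit [ 544.44303901 -105.2627638    44.14474903]
[(0, 103), (3, 86), (6, 78), (9, 76), (12, 75), (15, 75), (18, 75), (21, 75), (24, 75), (27, 74), (30, 74), (33, 74), (36, 72), (39, 69), (42, 64), (45, 57), (48, 48), (51, 42), (54, 39), (57, 38), (60, 40), (63, 44), (66, 51), (69, 61), (72, 67), (75, 71), (78, 71), (81, 71), (84, 71), (87, 71), (90, 71), (93, 72), (96, 72), (99, 72), (102, 72), (105, 72), (108, 73), (111, 73), (114, 72), (117, 67), (120, 60), (123, 53), (126, 49), (129, 51), (132, 55), (135, 59), (138, 63), (141, 66), (144, 81), (147, 110), (150, 138), (153, 156), (156, 163), (159, 162), (162, 154), (165, 139), (168, 113), (171, 86), (174, 71), (177, 80), (180, 110), (183, 140), (186, 158), (189, 161), (192, 161), (195, 161), (198, 161), (201, 160), (204, 160), (207, 159), (210, 159), (213, 158), (216, 155), (219, 152), (222, 149), (225, 146), (228, 143), (231, 140), (234, 136), (237, 134), (240, 132), (243, 131), (246, 130), (249, 129), (252, 129), (255, 131), (258, 131), (261, 131), (264, 130), (267, 130), (270, 130), (273, 131), (276, 134), (279, 135), (282, 139), (285, 142), (288, 144), (291, 148), (294, 150), (297, 150), (300, 151), (303, 152), (306, 152), (309, 148), (312, 138), (315, 125), (318, 117), (321, 120), (324, 131), (327, 141), (330, 149), (333, 152), (336, 153), (339, 153), (342, 153), (345, 153), (348, 153), (351, 151), (354, 141), (357, 123)]
handle top 350 ((510.90606689453125, 181.50990295410156), (25.749448776245117, 14.49133586883545), 23.837787628173828) 0.10176192464856894
bar 723 ((510.9376525878906, 180.96420288085938), (71.97982025146484, 30.299793243408203), 22.580461502075195) 0.041293669509703014
```

View pics/rect.png

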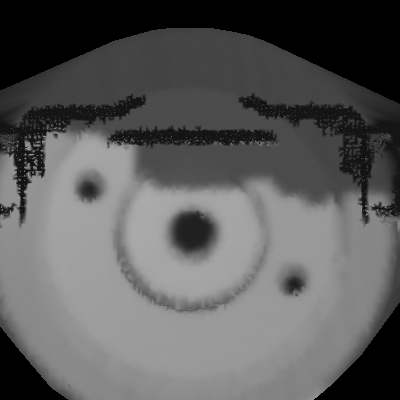

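Ring centre is about (0.5423, -0.113) and the hole line is at -25.2° (spacing 56.4 mm, expected 56). Spanner is at (0.511, 0.1813), yaw about 24°. Grasping with tool yaw 204° so the turn stays within joint 7's range.

```bash
python3 - <<'E'
from h import *
r=np.radians
def ok(p,y):
    q=kin.inverse_kinematics(p,quat(r(y))); return None if q is None else np.round(q,2)
for p,y in (([.511,.1813,.122],204),([.5423,-.113,.15],155),([.5423,-.113,.15],100),([.5423,-.113,.15],80)): print(y,ok(p,y))
env.reach([.511,.1813,.21],quat(r(204)))
env.movel([.511,.1813,.122],velocity=.12)
s=env.get_state();print(s['tcp_pos'],s['force'],s['torque'])
env.grip(.0,60); s=env.get_state(); print(s['opening'],s['gripper_force'],s['force'],s['torque'])
env.movel([.511,.1813,.19],velocity=.1); env.dwell(.2)
s=env.get_state(); print(s['tcp_pos'],s['force'].round(2),s['torque'].round(3),s['opening'],s['time'],s['qpos'][6])
im,W=cloud('wrist'); cv2.imwrite('pics/held.png',im); np.savez('held.npz',im=im,W=W)
p=s['tcp_pos'];q=np.roll(s['orientation'],-1)
T=R.from_quat(q).inv().apply((W-p).reshape(-1,3)).reshape(W.shape)
m=(np.abs(T[...,0])<.06)&(np.abs(T[...,1])<.03)&(T[...,2]>.072)&(T[...,2]<.1)
q=T[m]; print(m.sum(),cv2.minAreaRect((q[:,:2]*1000).astype(np.float32)),np.percentile(q,[1,50,99],axis=0).round(4))
E
```

```text
204 [-0.14  0.54 -0.41  1.99  0.33  0.68  1.24]
155 [ 0.2   0.48 -0.14  1.96  0.1   0.7   1.14]
100 [ 0.07  0.48  0.02  1.97 -0.02  0.69  0.28]
80 [ 0.04  0.48  0.07  1.98 -0.05  0.69 -0.03]
[0.51139316 0.18154386 0.12254263] [ 0.53380045 -0.59098548  0.22030071] [-0.02197789 -0.02426226 -0.01161762]
0.015436142888565868 60.1731812953949 [-0.70224159 -0.8798063   1.35261875] [-0.00041471  0.07409155 -0.00706057]
[0.51064319 0.18117773 0.18929357] [-0.14  0.95 -1.18] [0.018 0.002 0.019] 0.015150820050356404 6.55 1.3169424154575635
1187 ((24.025402069091797, 0.3709526062011719), (24.240989685058594, 15.638542175292969), 0.4703404903411865) [[ 0.0122 -0.0065  0.0727]
 [ 0.024   0.0006  0.0804]
 [ 0.036   0.0071  0.0901]]
```

View pics/held.png

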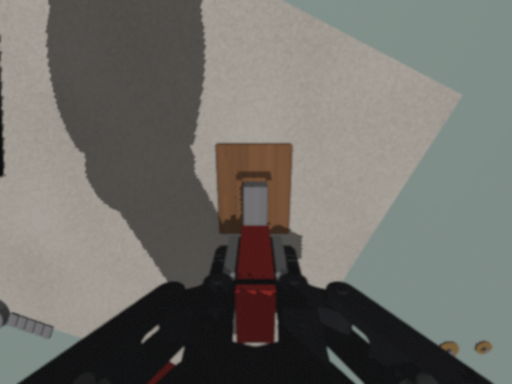

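Held well: the bar end is at tool x = +36 mm (expected 36), yaw error about 0.5°, so the spanner is centred. Moving to the clock and pecking gently for the holes.

```bash
cat > peck.py <<'E'
from h import *
r=np.radians
def rot(a): return quat(a)
def peck(x,y,yaw,ztop,zin,f):
    env.movel([x,y,ztop],velocity=.03,rot=rot(yaw))
    hit=env.movel([x,y,zin],velocity=.015,stop_force=f)
    s=env.get_state(); return hit,s
E
python3 - <<'E'
from peck import *
C=np.array([.5423,-.1128]); Y=r(154.8)
env.reach([*C,.19],quat(Y)); env.movel([*C,.162],velocity=.06); env.dwell(.2)
s=env.get_state(); b=s['force'].copy(); bt=s['torque'].copy(); print(s['tcp_pos'],b.round(2),bt.round(3),s['time'])
cand=[(0,0,0)]+[(1.1*np.cos(t),1.1*np.sin(t),0) for t in r([90,0,180,270])]+[(0,0,2),(0,0,-2)]
ztop=.162
for dx,dy,da in cand:
    hit,s=peck(C[0]+dx/1e3,C[1]+dy/1e3,Y+r(da),ztop,.1535,2.5)
    print((round(dx,1),round(dy,1),da),hit,(s['tcp_pos']*1e3).round(2),(s['force']-b).round(2),(s['torque']-bt).round(3),round(s['time'],1))
    if not hit or s['tcp_pos'][2]<.1548: break
    ztop=s['tcp_pos'][2]+.0015
E
```

```text
[ 0.54254356 -0.11287206  0.16237058] [ 0.25  0.36 -1.2 ] [0.024 0.007 0.007] 8.55
(0, 0, 0) False [ 542.22 -113.07  153.39] [-0.05 -2.45 -0.96] [-0.376 -0.019  0.015] 9.5
```

Both prongs went in on the first peck: tips about 3.6 mm below the ring's face with no vertical stop, just light side contact. I'll shift to relieve the side force and seat it.

```bash
python3 - <<'E'
from peck import *
b=np.array([.25,.36,-1.2]);bt=np.array([.024,.007,.007])
def show(t):
    s=env.get_state();print(t,(s['tcp_pos']*1e3).round(2),(s['force']-b).round(2),(s['torque']-bt).round(3),round(s['time'],1));return s
x,y=.5423,-.1128
for i in range(4):
    s=show(i); f=s['force']-b
    if np.hypot(f[0],f[1])<1: break
    y+=np.clip(f[1]*.0002,-.0006,.0006); x+=np.clip(f[0]*.0002,-.0006,.0006)
    env.movel([x,y,.1535],velocity=.01); env.dwell(.1)
print(x,y)
h=env.movel([x,y,.1495],velocity=.01,stop_force=3); s=show(h)
E
```

```text
0 [ 542.22 -113.07  153.39] [-0.05 -2.45 -0.96] [-0.376 -0.019  0.015] 9.5
1 [ 542.25 -113.19  153.52] [-0.26 -1.06 -0.41] [-0.2   -0.031 -0.003] 9.9
2 [ 542.29 -113.39  153.53] [-0.21 -0.17  0.41] [-0.026  0.009 -0.019] 10.2
0.5422378262133316 -0.11350133181725237
True [ 542.31 -113.47  150.06] [-1.58 -0.34  7.06] [-0.031  0.18   0.028] 10.6
```

Seated: the crossbar touched the ring at z = 150.06 (expected 150). Easing up 0.8 mm, then turning clockwise in small steps while watching the z moment.

```bash
cat > turn.py <<'E'
from peck import *
import sys
b=np.array([.25,.36,-1.2]);bt=.007
def turn(x,y,yaw,n,step,z=.1508,lim=.45):
    for i in range(n):
        yaw-=step
        env.movel([x,y,z],rot=quat(yaw),velocity=.05); env.dwell(.05)
        s=env.get_state(); f=s['force']-b; tz=s['torque'][2]-bt
        q=np.roll(s['orientation'],-1); ax=R.from_quat(q).as_matrix()[:,0]; a=np.degrees(np.arctan2(ax[1],ax[0]))
        print(i,'cmd',np.degrees(yaw).round(1),'act',a.round(1),f.round(1),'tz',tz.round(3),(s['tcp_pos']*1e3).round(1),round(s['time'],2))
        if tz>lim or np.hypot(f[0],f[1])>8: print('STOP'); break
        if np.hypot(f[0],f[1])>1.5:
            x+=np.clip(f[0]*.0001,-.0003,.0003); y+=np.clip(f[1]*.0001,-.0003,.0003)
    print(x,y,yaw); return x,y,yaw
E
python3 - <<'E'
from turn import *
x,y,Y=.54224,-.1135,r(154.8)
env.movel([x,y,.1508],velocity=.02)
turn(x,y,Y,6,.02)
E
```

```text
0 cmd 153.7 act 153.7 [-0.2 -1.2  0.2] tz -0.013 [ 542.  -113.7  150.6] 11.16
1 cmd 152.5 act 152.5 [-1.  -3.2 -1.5] tz 0.128 [ 542.  -113.8  150.6] 11.46
2 cmd 151.4 act 151.4 [ 0.  -2.3 -1. ] tz 0.185 [ 542.  -113.8  150.7] 11.76
3 cmd 150.2 act 150.2 [-0.6 -1.7 -1.8] tz 0.182 [ 542.1 -113.9  150.8] 12.06
4 cmd 149.1 act 149.1 [-0.2 -0.6 -1.8] tz 0.162 [ 542.1 -114.   150.8] 12.36
5 cmd 147.9 act 147.9 [-0.5 -0.3 -1.4] tz 0.112 [ 542.1 -114.   150.8] 12.66
0.5420839394407644 -0.11420115598139056 2.5817696820872222
```

```bash
python3 - <<'E'
from turn import *
turn(.54208,-.1142,2.58177,14,.02)
E
```

```text
0 cmd 146.8 act 146.8 [-0.6  0.1 -1.7] tz 0.163 [ 542.2 -114.   150.8] 12.96
1 cmd 145.6 act 145.6 [-0.8  0.6 -1.4] tz 0.19 [ 542.2 -114.   150.8] 13.26
2 cmd 144.5 act 144.5 [-0.8  1.7 -1.1] tz 0.129 [ 542.2 -114.1  150.8] 13.56
3 cmd 143.3 act 143.4 [-0.1  0.1 -2. ] tz 0.121 [ 542.1 -114.   150.8] 13.86
4 cmd 142.2 act 142.2 [ 0.4 -0.1 -2.2] tz 0.182 [ 542.1 -114.   150.8] 14.16
5 cmd 141.0 act 141.1 [ 0.7  1.2 -2.1] tz 0.183 [ 542.1 -114.   150.8] 14.46
6 cmd 139.9 act 139.9 [-0.4 -0.2 -1. ] tz 0.131 [ 542.1 -114.   150.8] 14.76
7 cmd 138.8 act 138.8 [ 0.6  1.3 -1.9] tz 0.16 [ 542.1 -114.   150.8] 15.06
8 cmd 137.6 act 137.6 [ 1.8 -0.  -1.2] tz 0.144 [ 542.1 -114.   150.9] 15.36
9 cmd 136.5 act 136.5 [ 1.2  1.7 -0.7] tz 0.103 [ 542.2 -114.   150.8] 15.66
10 cmd 135.3 act 135.3 [ 0.8  0.8 -0.6] tz 0.155 [ 542.2 -114.   150.8] 15.96
11 cmd 134.2 act 134.2 [-0.6  0.5 -0.8] tz 0.111 [ 542.2 -114.   150.8] 16.26
12 cmd 133.0 act 133.0 [-0.3  0.1  0.1] tz 0.098 [ 542.2 -113.9  150.8] 16.56
13 cmd 131.9 act 131.9 [-0.4  0.2 -0.4] tz 0.117 [ 542.2 -113.9  150.8] 16.86
0.54229163315728 -0.11386634935419518 2.30177
```

```bash
python3 - <<'E'
from turn import *
turn(.5422,-.1139,2.30177,26,.02)
im,W=cloud('scene');c1=im[150:250,150:270]
im,W=cloud('side');c2=im[130:230,240:360]
cv2.imwrite('pics/v.png',cv2.resize(np.hstack([c1,c2]),(800,333),interpolation=cv2.INTER_CUBIC))
E
```

```text
0 cmd 130.7 act 130.7 [ 1.3  0.2 -0.5] tz 0.114 [ 542.2 -113.9  150.8] 17.16
1 cmd 129.6 act 129.6 [-0.2  0.3 -1.1] tz 0.187 [ 542.2 -113.9  150.8] 17.46
2 cmd 128.4 act 128.5 [ 0.1 -0.2  0.8] tz 0.186 [ 542.2 -113.9  150.8] 17.76
3 cmd 127.3 act 127.3 [ 0.9 -0.4 -0.2] tz 0.056 [ 542.2 -113.9  150.8] 18.06
4 cmd 126.2 act 126.2 [ 1.5 -0.7 -0.7] tz 0.156 [ 542.2 -113.9  150.8] 18.36
5 cmd 125.0 act 125.0 [ 0.2  1.  -0.6] tz 0.155 [ 542.3 -113.9  150.8] 18.66
6 cmd 123.9 act 123.9 [ 0.4  0.8 -0.4] tz 0.194 [ 542.3 -113.9  150.8] 18.96
7 cmd 122.7 act 122.7 [ 0.1  1.2 -0.5] tz 0.148 [ 542.3 -113.9  150.8] 19.26
8 cmd 121.6 act 121.6 [-0.4  0.1  0. ] tz 0.209 [ 542.3 -113.9  150.8] 19.56
9 cmd 120.4 act 120.4 [0.  0.4 0.1] tz 0.105 [ 542.3 -114.   150.8] 19.86
10 cmd 119.3 act 119.3 [0.1 0.6 0.5] tz 0.209 [ 542.4 -114.   150.8] 20.16
11 cmd 118.1 act 118.1 [-0.2  0.9  0.4] tz 0.104 [ 542.3 -114.   150.8] 20.46
12 cmd 117.0 act 117.0 [ 0.8  0.7 -0.4] tz 0.119 [ 542.4 -114.   150.8] 20.76
13 cmd 115.8 act 115.8 [0.3 1.7 0.1] tz 0.189 [ 542.4 -113.9  150.8] 21.06
14 cmd 114.7 act 114.7 [ 0.9  1.3 -0.3] tz 0.155 [ 542.4 -113.9  150.8] 21.36
15 cmd 113.5 act 113.5 [ 0.4 -0.4  0.2] tz 0.179 [ 542.4 -113.9  150.8] 21.66
16 cmd 112.4 act 112.4 [ 0.4 -0.4  0.2] tz 0.149 [ 542.4 -113.9  150.8] 21.96
17 cmd 111.3 act 111.3 [-0.2 -1.   0.1] tz 0.123 [ 542.4 -113.8  150.8] 22.26
18 cmd 110.1 act 110.1 [-0.5 -0.5  0.2] tz 0.16 [ 542.4 -113.8  150.8] 22.56
19 cmd 109.0 act 109.0 [ 0.3 -1.4  1. ] tz 0.19 [ 542.4 -113.8  150.8] 22.86
20 cmd 107.8 act 107.9 [-0.7 -2.1 -0.1] tz 0.78 [ 542.4 -113.7  150.8] 23.16
STOP
0.5424711905760867 -0.11367221245945981 1.8817699999999995
```

The moment jumped from 0.19 to 0.78 Nm in one step: that's the stop. I'll back off within the prong play until unloaded, then withdraw.

```bash
python3 - <<'E'
from turn import *
x,y,Y=.54247,-.11367,1.88177
for i in range(4):
    Y+=.012; env.movel([x,y,.1508],rot=quat(Y),velocity=.05); env.dwell(.05)
    s=env.get_state(); tz=s['torque'][2]-bt; print(np.degrees(Y).round(2),tz.round(3),(s['force']-b).round(2),s['time'])
    if tz<.06: break
print(env.movel([x,y,.166],velocity=.03,rot=quat(Y)))
s=env.get_state();print(s['tcp_pos'],(s['force']-b).round(2),(s['torque']).round(3),s['time'])
env.movel([x,y,.22],velocity=.12)
# back above the rest, check rest pose
env.reach([.511,.1813,.21],quat(r(204)))
env.dwell(.2); s=env.get_state();print(s['tcp_pos'],s['time'],s['opening'])
im,W=cloud('wrist'); cv2.imwrite('pics/rest.png',im)
T=R.from_quat(np.roll(s['orientation'],-1)).inv().apply((W-s['tcp_pos']).reshape(-1,3)).reshape(W.shape)
m=(np.abs(T[...,0])<.06)&(np.abs(T[...,1])<.03)&(T[...,2]>.072)&(T[...,2]<.1)
q=T[m];print('bar',m.sum(),cv2.minAreaRect((q[:,:2]*1000).astype(np.float32)),np.percentile(q,[1,50,99],axis=0).round(4))
hm=(np.hypot(W[...,0]-.511,W[...,1]-.181)<.08)&(W[...,2]>.005)&(W[...,2]<.012)&(im[...,2]>1.5*im[...,0])
q=W[hm];print('foot',hm.sum(),cv2.minAreaRect((q[:,:2]*1000).astype(np.float32)))
im,W=cloud('scene')
E
```

```text
108.51 0.453 [-0.43 -1.73 -0.6 ] 23.5583
109.19 0.067 [-0.43 -2.35 -0.45] 23.8583
109.88 0.012 [ 0.59 -1.55 -0.12] 24.1583
False
[ 0.54245605 -0.11358778  0.1660769 ] [-0.16  0.47  0.42] [-0.053  0.051 -0.044] 24.8167
[0.51144297 0.17992208 0.20983546] 26.7583 0.015717849109007084
bar 1193 ((24.0905704498291, 0.31969642639160156), (24.2532958984375, 15.571216583251953), 0.04080616310238838) [[ 0.0122 -0.0065  0.0724]
 [ 0.0238  0.0006  0.0803]
 [ 0.0359  0.0071  0.0896]]
foot 3780 ((511.4646301269531, 180.3995361328125), (89.18434143066406, 68.17942810058594), 23.69159698486328)
```

View pics/rest.png

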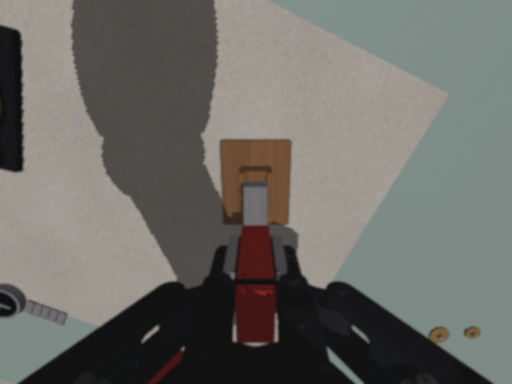

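The spanner is held as before (bar end +36 mm, yaw 0°), and the rest's foot is centred at (0.5115, 0.1804), yaw 23.7°. Lowering it back gently.

```bash
python3 - <<'E'
from turn import *
x,y,q=.5112,.1808,quat(r(203.8))
env.movel([x,y,.15],rot=q,velocity=.1); env.dwell(.2)
s=env.get_state(); print(s['tcp_pos'],s['force'].round(2),s['time'])
h=env.movel([x,y,.119],velocity=.03,stop_force=3); env.dwell(.1)
s=env.get_state(); print(h,s['tcp_pos'],s['force'].round(2),s['torque'].round(3),s['time'])
E
```

```text
[0.51159393 0.18098039 0.15069997] [ 0.77 -0.21 -1.47] 27.8083
True [0.51101276 0.1807186  0.12213275] [-0.72  0.12  5.61] [-0.09   0.148  0.011] 28.7667
```

Seated at z = 122.1 (122.5 when grasped). Release, retreat and check.

```bash
python3 - <<'E'
from turn import *
x,y=.5112,.1808
env.movel([x,y,.1225],velocity=.02)
env.grip(.05); env.movel([x,y,.23],velocity=.12)
env.reach([.6,.03,.30],quat(np.pi/2)); env.dwell(.3)
s=env.get_state(); print(s['time'],s['force'].round(2),s['opening'])
n=[];
for c in('scene','side'):
    im,W=cloud(c); near=np.hypot(W[...,0]-.511,W[...,1]-.181)<.07
    a=near&(W[...,2]>.095); b2=near&(W[...,2]>.025)&(W[...,2]<.045)
    for m in(a,b2): print(c,m.sum(),cv2.minAreaRect((W[m][:,:2]*1000).astype(np.float32)),np.median(W[m][:,2]))
    n.append(im)
a=cv2.resize(n[0][130:260,130:330],(400,260),interpolation=3);b3=cv2.resize(n[1][145:275,200:400],(400,260),interpolation=3)
cv2.imwrite('pics/fin.png',np.hstack([a,b3]))
E
```

```text
32.1333 [ 0.28 -0.6  -0.42] 0.049808748522090204
scene 55 ((510.5376892089844, 182.0294952392578), (28.09038734436035, 19.376760482788086), 13.765227317810059) 0.10252471287839914
scene 152 ((510.8205261230469, 180.6927490234375), (72.11680603027344, 31.38446044921875), 25.737455368041992) 0.03885200832183238
side 92 ((509.5843505859375, 181.13482666015625), (26.75269889831543, 17.629140853881836), 25.36136817932129) 0.10138181545678564
side 267 ((509.15106201171875, 183.56582641601562), (70.97637939453125, 31.645671844482422), 33.749332427978516) 0.038396232562064446
```

View pics/fin.png

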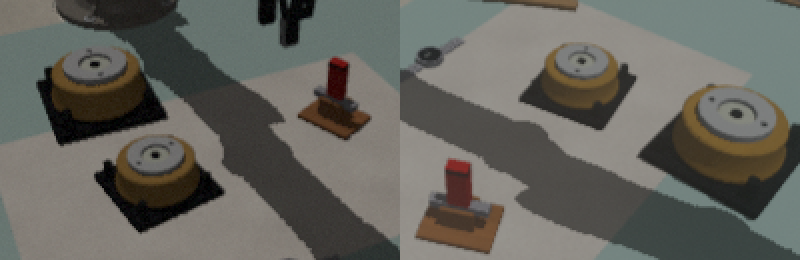

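The final views show the spanner upright in its rest at (338,80) left and (460,185) right. The small clock's holes have moved round, at (171,143)/(141,168) left, and everything else is where it was. Handing in.

```bash
python3 -c "
from cell import job
print(job.job_done())"
```

```text
the job is handed in; nothing more can be done
None
```

The lock ring on the smaller clock is turned clockwise to its stop and the spanner is back upright in its rest, released, at about 32 s; the one blemish is a brief 0.78 Nm peak on reaching the stop, just under the 0.8 Nm limit.

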